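Open the slip strainer and put its basket to soak

ROBOT

A 6-joint arm with a two-finger parallel gripper is mounted at the origin on the work surface. World frame = base frame: x ahead of the robot, y to its left, z up, the work surface at z = 0. Lengths are in m, angles in rad, forces in N, time in s.
With the tool pointing down it reaches from about 0.3 to 0.775 m from the base axis. Payload 14.6 kg.
Tool frame: the origin (TCP) lies at the centre of the arm's flange, where the gripper is bolted on; the fingertips stand arm.tip_extent ahead of it and the grasp point (between the pads) lies 180 mm ahead of it (arm.tip_extent is the distance from the TCP to the fingertips, in m); z points along the fingers, y is the line along which they close (so a half turn about z gives the same grasp; the last joint's range is limited). The gripper opens to 94 mm and grips with 3 to 60 N. Pads are 16 mm wide; open, the fingers measure 119 mm over their backs; the gripper's body (75 mm by 177 mm) begins 78 mm behind the grasp point.
Start: joints at [-1.169, 0.3, 1.521, -0, 1.321, -0.067], TCP at [0.248, -0.491, 0.405] pointing down, gripper open.
Joint ranges: [-3.03, 3.03], [-0.79, 2.21], [0.23, 2.52], [-1.04, 4.18], [0, 3.07], [-2.55, 2.55]. Speed limits (rad/s): [2.22, 2.22, 2.57, 3.14, 3.14, 3.14].

INTERFACE

Orientations are given as a unit quaternion [x, y, z, w].
In Python, from station import arm, cams gives the robot as it stands. The module is installed in compiled form; this text tells all that it offers.
- The arm moves only by the tool drive_tool, never from a script. Its argument "steps" is a list of rows, each a list of 7 numbers: the closure in counts, from 0 (fully open) to 255 (shut), then the shift along the world's x, y, z in mm, then the turn, a rotation vector about the world's x, y, z in rad. In form: [[hand, dx, dy, dz, wx, wy, wz], ...]. A call has 1 to 5 rows; each row shifts and turns the commanded pose from where the row before left it; what a row does not reach is not made up. A row lasts 1/12 s, in which the tool goes at most 41.7 mm and 7.16 degrees, less where a joint would pass 70% of its speed; a pose out of reach is approached as far as the arm can. A call is refused whole if a number of a shift passes 41.7 or a number of a turn 0.125, either way. A call with a gripper value outside its range is refused whole. The fingers move at their own pace and stop on an object; "squeeze" is the grip in N (left out, the last holds). Time passes only in rows, so rows that do not move let the fingers close. It gives the time, the measured TCP pose, the force and the opening at its end, in the units of the state.
- arm.state(): the state, without advancing time (a new reading comes with each control period).
- cams.get_image(name): name is "side" or "top"; returns a dict with "img" (384x512x3 uint8, red, green, blue), "fovy" (degrees; the focal length in pixels is half the picture's height over the tangent of half this angle, whatever the lens; pixels are square), "cx", "cy" (the principal point, pixels), "world_from_camera" (4x4, takes a point from camera to world coordinates). Camera axes: x right, y up, looking along -z (the intrinsics and any distortion apply to the point x, -y, -z); pixel columns grow to the right and rows downward; lengths in m; the calibration is good to about 2 mm. A picture is of the moment at which its call begins. There is no depth.
- arm.job_done(): hands the job in, once; it reports no verdict.
The state is a dict: "clock": time; "joints": joint angles; "qvel": joint speeds; "joint_torque": joint torques, N m; "ee_pos": TCP position; "tool_rot": TCP orientation; "ft_force": force on the tool from outside, world axes, zero at the start; "torque": the same for the moment, N m; "grip_width": opening from 0.0 (shut) to 1.0 (fully open).
Only numpy, scipy, OpenCV 4.12 (cv2) and the standard library are available. Lean on these libraries where they do the work, as an engineer would, in place of code of your own. Each camera call takes 0.05 s, during which the arm holds its last target. There are 200 camera calls.

TASK

The slip strainer is due for a wash. Turn its bayonet lid counter-clockwise (seen from above) until the three lugs stand in the slots, lift it free and set it down gently, right way up and wholly on the blue rubber mat; then lift the wire basket out by its handle and stand it upright on the floor of the grey tub. Put the basket down gently too, and leave the jar, the trimming tool and the scrubbing brush where they lie.

Things in the scene. Friction and masses are not known exactly. Their poses are not given: they have to be found in the camera images.
- strainer: Fixed blue strainer pot on a 150 mm square base plate; pipe, shut valve (red lever, 88 mm high) and coupling on both sides along its x axis, 324 mm over all. Origin: pot axis at bench height. Lid and basket rest on an inner ledge 92 mm above the bench. A dark ring at the mouth (167 mm outside, top at 109 mm) has three inward teeth, 7 mm thick, leaving a 122 mm opening.
- strainer_mouth (a point): Centre of the strainer's mouth, level with the teeth's tops, same axes. Between the teeth are three slots, 37 degrees wide, at 0, 120 and 240 degrees counter-clockwise from the strainer's +x, each marked by a yellow dash on the ring. The lid's lugs lie under the teeth; turning counter-clockwise they meet a stop 3 degrees past the slots' centres.
- lid: Loose steel lid, about 0.45 kg, a hollow dome 116 mm wide and 56 mm high. Origin: centre of its underside. At its foot three brass lugs, 30 mm wide, 7 mm thick, reach 70 mm from the axis at 0, 120, 240 degrees from its +x; yellow strips on the dome show them. It starts locked, 37 to 66 degrees clockwise of the place where its x is along the strainer's x and all lugs are in slots (3 degrees of play).
- lid_handle (a point): Centre of the lid's red bar handle, lid axes. Bar along the lid's x, 110 mm long, 20 mm wide, 16 mm high, free air under it; the dome's top is 30 mm and the lid's underside 86 mm below this point. In the strainer it is 178 mm above the bench. The lid turns easily, held only by its weight; it must rise 50 mm to clear the basket's handle.
- basket: Loose wire basket, about 0.38 kg, 84 mm wide, 124 mm high to the top of its arched handle, with a 100 mm rim, hanging by its rim in the strainer under the lid, any way round. Origin: centre of its underside, 16 mm above the bench in the strainer. It lifts straight out of a 92 mm bore.
- basket_handle (a point): Centre of the basket's steel handle bar, basket axes. Bar along the basket's x, 90 mm long, 12 mm wide, 9 mm high, an upright at each end, 35 mm of free air under it above the rim. The basket's underside is 119.5 mm below this point. In the strainer it is 135.5 mm above the bench.
- mat: Flat blue ribbed rubber mat, 220 x 220 mm, 4 mm thick, fixed on the bench. Origin: centre of its underside, axes along its edges.
- tub: Grey open wash tub, fixed, 280 mm (x) by 200 mm (y) outside and 75 mm high, walls and floor 6 mm, with a lip that brings the top to 300 x 220 mm. Origin: centre of its underside, on the bench. A scrubbing brush lies in it near the end at +x; the rest is free.
- brush_mid (a point): Centre of the wooden scrubbing brush (45 x 130 x 36 mm) lying in the tub, across it; stays there.
- jar_mid (a point): Centre of a small amber jar (58 mm diameter, 85 mm high) standing beside the strainer; stays there.
- trimmer_mid (a point): Handle of a trimming tool with a wooden handle (160 mm long, 15 mm thick), lying beside the strainer; stays there.
Things that resemble listed ones, but are neither listed nor needed, are in the scene too. Of the things that look like the lid, the smaller one is meant.

How it is judged:
By the outcome, as a careful person would: the job done as asked, in the order asked, and still so for the second after the job is handed in, with the robot touching nothing.
It also fails if it takes over 72 s, if anything falls off the work surface, if the arm or the gripper's body presses on something with over 40 N, if the wrist force passes 120 N, or if a joint passes its speed limit or range.

## Working session

There is one attempt and no reset: what is moved stays moved. The work goes in short steps, Python scripts to look and compute and a tool call to move; the robot and the scene stay as the last step left them, time stands still between calls to the robot, and variables do not carry over. Pictures are saved under pics/ and viewed, on a budget of 10 in all, crops included, one or two more only if the job needs it, and the job is handed in when it is done.

Besides the shell and the picture viewer there is one more tool, called after "Request:" as name(argument=value, ...), one argument or row to a line, values as JSON. drive_tool: Moves the arm, as the interface text tells. Its arguments: {"type":"object","properties":{"steps":{"type":"array"},"squeeze":{"type":"number"}},"required":["steps"]}

```bash
mkdir -p pics
python3 - <<'E'
from station import arm,cams
import cv2,numpy as np
np.set_printoptions(precision=4,suppress=True)
print(arm.tip_extent,arm.state())
for n in("top","side"):
    d=cams.get_image(n);print(n,{k:v for k,v in d.items() if k!='img'})
    cv2.imwrite(f'pics/{n}0.png',d['img'][:,:,::-1])
E
```

```text
0.1992 {'clock': 0.0, 'joints': array([-1.1686,  0.3005,  1.5216,  0.0001,  1.3207, -0.0666]), 'qvel': array([ 0.0003,  0.0006, -0.0006,  0.0005,  0.0004, -0.0007]), 'joint_torque': array([ -0.0034, -53.1817, -35.2738,   0.0707,   0.0245,  -0.0001]), 'ee_pos': array([ 0.2485, -0.4906,  0.4041]), 'tool_rot': array([ 0.9727,  0.2323, -0.0001, -0.0006]), 'ft_force': array([ 0.0241, -1.0009, -0.0684]), 'torque': array([ 0.004 , -0.0616, -0.0053]), 'grip_width': 1.000276593721127}
top {'fovy': 49.01233698829412, 'cx': 248.69538922030526, 'cy': 188.16875465259716, 'world_from_camera': array([[ 0.0222,  0.9919, -0.125 ,  0.2599],
       [-0.9997,  0.0212, -0.0095, -0.037 ],
       [-0.0068,  0.1252,  0.9921,  1.3961],
       [ 0.    ,  0.    ,  0.    ,  1.    ]])}
side {'fovy': 55.999586025937674, 'cx': 253.92786592160633, 'cy': 186.7177197330203, 'world_from_camera': array([[ 0.9816,  0.1149, -0.1528,  0.2576],
       [-0.1903,  0.5149, -0.8358, -1.0395],
       [-0.0173,  0.8495,  0.5273,  0.7709],
       [ 0.    ,  0.    ,  0.    ,  1.    ]])}
```

View pics/top0.png

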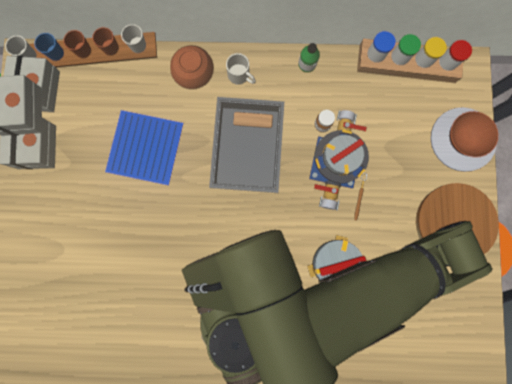

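View pics/side0.png

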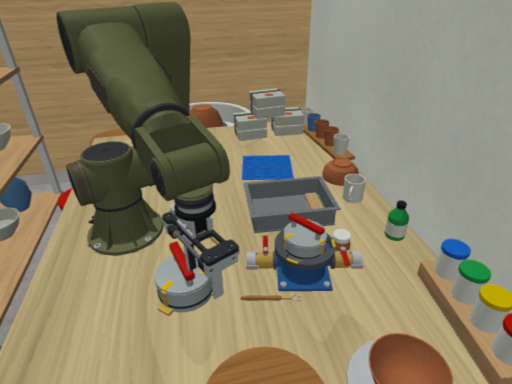

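Candidates for the lid: the one in the pot at top (347,152), and the bigger one on the bench at top (340,262). The one in the strainer fits, being smaller and locked in the pot mouth. I'll confirm in an enlarged crop.

```bash
cat > h.py <<'E'
import numpy as np,cv2
from station import arm,cams
np.set_printoptions(precision=4,suppress=True)
def px2w(d,u,v,z):
    f=192/np.tan(np.radians(d['fovy']/2)); T=d['world_from_camera']
    r=T[:3,:3]@np.array([(u-d['cx'])/f,-(v-d['cy'])/f,-1]); o=T[:3,3]
    return o+r*(z-o[2])/r[2]
def w2px(d,p):
    f=192/np.tan(np.radians(d['fovy']/2)); T=d['world_from_camera']
    c=T[:3,:3].T@(np.asarray(p)-T[:3,3]); return np.array([d['cx']+f*c[0]/-c[2],d['cy']-f*c[1]/-c[2]])
def crop(d,u0,v0,u1,v1,s,name):
    im=cv2.resize(d['img'][v0:v1,u0:u1,::-1],None,fx=s,fy=s,interpolation=cv2.INTER_CUBIC)
    for u in range(-(-u0//10)*10,u1,10):
        cv2.line(im,(int((u-u0+.5)*s),0),(int((u-u0+.5)*s),6 if u%50 else 14),(0,0,255),1)
    for v in range(-(-v0//10)*10,v1,10):
        cv2.line(im,(0,int((v-v0+.5)*s)),(6 if v%50 else 14,int((v-v0+.5)*s)),(0,0,255),1)
    cv2.imwrite(f'pics/{name}.png',im)
E
python3 - <<'E'
from h import *
t=cams.get_image('top');s=cams.get_image('side')
crop(t,300,100,390,220,5,'a')
crop(s,240,205,370,300,5,'b')
a=cv2.imread('pics/a.png');b=cv2.imread('pics/b.png')
b=b[:, :]; 
h=600; a=cv2.resize(a,(360,480)); b=cv2.resize(b,(440,322))
c=np.zeros((480,800,3),np.uint8); c[:480,:360]=a; c[:322,360:]=b; cv2.imwrite('pics/ab.png',c)
for n,z,u,v in [('mat',.004,124,111),('mat',.004,183,124),('mat',.004,168,184),('mat',.004,106,171),('tub',.075,219,98),('tub',.075,284,99),('tub',.075,279,192),('tub',.075,210,190)]: print(n,px2w(t,u,v,z))
E
```

```text
mat [0.6919 0.4083 0.004 ]
mat [0.6504 0.2046 0.004 ]
mat [0.4436 0.2461 0.004 ]
mat [0.4831 0.4565 0.004 ]
tub [0.7197 0.0787 0.075 ]
tub [ 0.7205 -0.1324  0.075 ]
tub [ 0.4162 -0.1202  0.075 ]
tub [0.4179 0.0979 0.075 ]
```

View pics/ab.png

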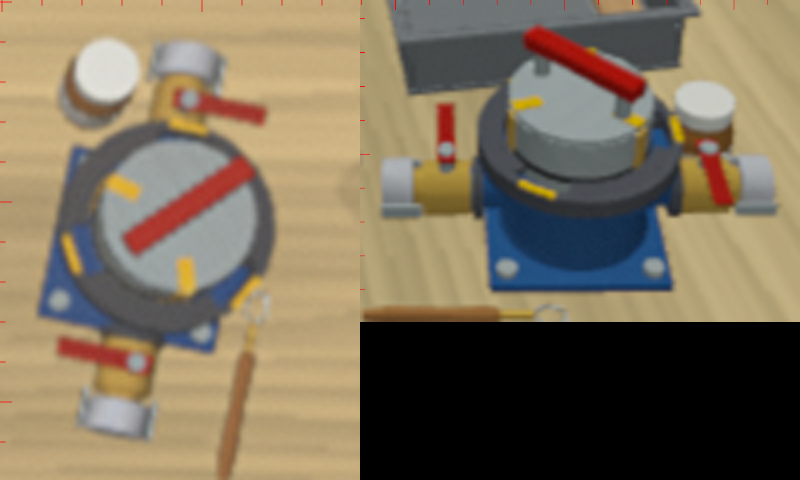

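The crop shows the small domed lid in the pot's ring, with the red bar from (333,161) to (361,141) and a strip under its upper-right end, which is lid +x. The ring dashes are at (346.8,131), (318,163) and (362,173). This is the lid meant; the bigger one on the bench is the decoy.

Run:
```python
from h import *
t=cams.get_image('top');s=cams.get_image('side')
A=lambda x,y:(300+x/4-.5,100+y/4-.5)
D=[px2w(t,*A(*p),.109) for p in [(187,125),(72,253),(247,293)]]
c=np.mean(D,0);print('dashes',D,'c',c,[np.linalg.norm(d-c) for d in D])
print([np.degrees(np.arctan2(*(d-c)[1::-1]))-k for d,k in zip(D,(0,120,240))])
print('ringext x', px2w(t,*A(168,120),.109),px2w(t,*A(168,332),.106),'y',px2w(t,*A(60,225),.109),px2w(t,*A(275,225),.109))
E1=px2w(t,*A(133,245),.186);E2=px2w(t,*A(246,167),.186)
m=(E1+E2)/2;print('handle',E1,E2,m,np.linalg.norm(E2-E1),np.degrees(np.arctan2(*(E2-E1)[1::-1])))
print('pipe ends',px2w(t,*A(190,62),.06),px2w(t,*A(115,412),.06))
# side crop scale 440/650*5
B=lambda x,y:(240+(x-360)/3.385-.5,205+y/3.385-.5)
F1=px2w(s,*B(535,36),.186);F2=px2w(s,*B(637,84),.186);print('side handle',F1,F2,(F1+F2)/2)
print('side dashes',px2w(s,*B(537,189),.109),px2w(s,*B(677,129),.109))
M=np.array([px2w(t,*p,.004) for p in[(124,111),(183,124),(168,184),(106,171)]]);print('mat',M.mean(0),np.degrees(np.arctan2(*(M[0]-M[3])[1::-1])))
print('jar',px2w(t,*A(105,70),.085),'trim',px2w(t,*A(237,400),.008),'brush',px2w(t,253,120,.042))
print('side mat',[px2w(s,*p,.004) for p in [(245,156),(292,156),(293,179),(241,179)]])
print('side tub',[px2w(s,*p,.075) for p in [(244,185),(322,180),(338,210),(252,217)]])
```

```text
dashes [array([ 0.6096, -0.3258,  0.109 ]), array([ 0.506 , -0.2362,  0.109 ]), array([ 0.4775, -0.3712,  0.109 ])] c [ 0.531  -0.3111  0.109 ] [np.float64(0.07995927343751635), np.float64(0.07895948684192491), np.float64(0.08052579005117368)]
[np.float64(-10.643888742506576), np.float64(-11.52994844249524), np.float64(-371.7002252879911)]
ringext x [ 0.6133 -0.311   0.109 ] [ 0.4462 -0.3108  0.106 ] y [ 0.5279 -0.2268  0.109 ] [ 0.5314 -0.3935  0.109 ]
handle [ 0.4982 -0.2687  0.186 ] [ 0.558  -0.3515  0.186 ] [ 0.5281 -0.3101  0.186 ] 0.10220587843826402 -54.15910472534659
pipe ends [ 0.6757 -0.3396  0.06  ] [ 0.3877 -0.2781  0.06  ]
side handle [ 0.4981 -0.2783  0.186 ] [ 0.5566 -0.3538  0.186 ] [ 0.5274 -0.316   0.186 ]
side dashes [ 0.4765 -0.3696  0.109 ] [ 0.6076 -0.326   0.109 ]
mat [0.5673 0.3289 0.004 ] -12.999903811253995
jar [ 0.66  -0.266  0.085] trim [ 0.4048 -0.3882  0.008 ] brush [ 0.658  -0.0332  0.042 ]
side mat [array([0.4909, 0.4522, 0.004 ]), array([0.7042, 0.4032, 0.004 ]), array([0.6499, 0.2003, 0.004 ]), array([0.4387, 0.2477, 0.004 ])]
side tub [array([0.4258, 0.0832, 0.075 ]), array([0.7172, 0.0548, 0.075 ]), array([ 0.7015, -0.1392,  0.075 ]), array([ 0.418 , -0.1167,  0.075 ])]
```

Request:
drive_tool(
  steps=[
    [0, 18.7, 12, 2, 0, 0, 0.115],
    [0, 18.7, 12, 2, 0, 0, 0.115],
    [0, 18.7, 12, 2, 0, 0, 0.115],
    [0, 18.7, 12, 2, 0, 0, 0.115],
    [0, 18.7, 12, 2, 0, 0, 0.115],
  ],
  squeeze=25,
)

```text
clock: 0.72
ee_pos: [0.3428, -0.43, 0.4147]
tool_rot: [0.865, 0.501, -0.0, -0.0]
ft_force: [-0.7, -0.4, -0.1]
grip_width: 0.996
```

Request:
drive_tool(
  steps=[
    [0, 18.7, 12, 2, 0, 0, 0.115],
    [0, 18.7, 12, 2, 0, 0, 0.115],
    [0, 18.7, 12, 2, 0, 0, 0.115],
    [0, 18.7, 12, 2, 0, 0, 0.115],
    [0, 18.7, 12, 2, 0, 0, 0.115],
  ],
)

```text
clock: 1.13
ee_pos: [0.4364, -0.3699, 0.4247]
tool_rot: [0.688, 0.726, -0.0, -0.0]
ft_force: [-0.7, -0.4, -0.1]
grip_width: 0.996
```

Request:
drive_tool(
  steps=[
    [0, 18.7, 12, 0, 0, 0, 0.115],
    [0, 18.7, 12, 0, 0, 0, 0.115],
    [0, 18.7, 12, 0, 0, 0, 0.115],
    [0, 18.7, 12, 0, 0, 0, 0.115],
    [0, 18.7, 12, 0, 0, 0, 0.115],
  ],
)

```text
clock: 1.55
ee_pos: [0.5298, -0.3099, 0.4246]
tool_rot: [0.454, 0.891, -0.0, -0.0]
ft_force: [0.1, -0.9, 0.1]
grip_width: 0.996
```

Request:
drive_tool(
  steps=[
    [0, 0, 0, 0, 0, 0, 0],
    [0, 0, 0, 0, 0, 0, 0],
  ],
)

```text
clock: 1.72
ee_pos: [0.5294, -0.3102, 0.4242]
tool_rot: [0.456, 0.89, -0.0, -0.0]
ft_force: [-0.2, -0.1, 0.2]
grip_width: 0.999
```

Run:
```python
from h import *
s=cams.get_image('side');crop(s,250,150,370,260,5,'c')
print(w2px(s,[.530,-.311,.109]))
```

```text
[304.5558 243.0102]
```

View pics/c.png

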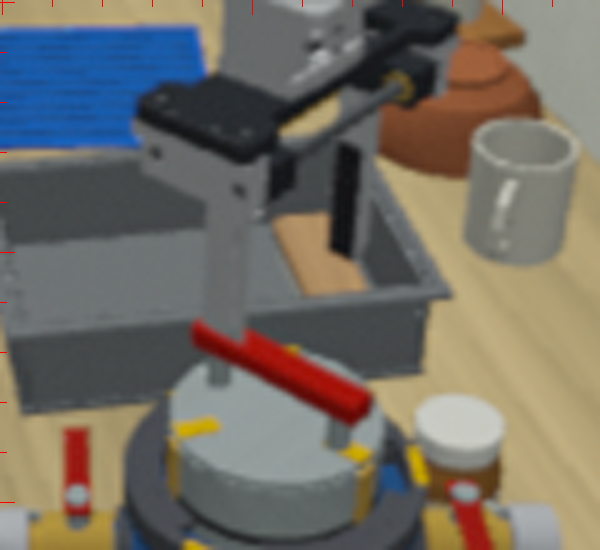

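The near finger at crop (225,330) and the far finger at (345,245) straddle the red bar, with their midpoint above the bar's middle at (282,370). Descending.

Request:
drive_tool(
  steps=[
    [0, 0, 0, -16, 0, 0, 0],
    [0, 0, 0, -16, 0, 0, 0],
    [0, 0, 0, -16, 0, 0, 0],
    [0, 0, 0, -10, 0, 0, 0],
    [0, 0, 0, -6, 0, 0, 0],
  ],
)

```text
clock: 2.18
ee_pos: [0.5283, -0.3113, 0.3595]
tool_rot: [0.457, 0.889, 0.0, -0.001]
ft_force: [0.2, -0.2, 0.2]
grip_width: 1.002
```

Request:
drive_tool(
  steps=[
    [0, 0, 0, -2, 0, 0, 0],
    [120, 0, 0, 0, 0, 0, 0],
    [160, 0, 0, 0, 0, 0, 0],
    [200, 0, 0, 0, 0, 0, 0],
    [230, 0, 0, 0, 0, 0, 0],
  ],
  squeeze=15,
)

```text
clock: 2.6
ee_pos: [0.529, -0.3106, 0.3593]
tool_rot: [0.456, 0.89, -0.0, 0.001]
ft_force: [-0.8, -1.4, 0.2]
grip_width: 0.752
```

Request:
drive_tool(
  steps=[
    [255, 0, 0, 0, 0, 0, 0],
    [255, 0, 0, 0, 0, 0, 0],
    [255, 0, 0, 0, 0, 0, 0],
    [255, 0, 0, 0, 0, 0, 0],
    [255, 0, 0, 0, 0, 0, 0],
  ],
)

```text
clock: 3.02
ee_pos: [0.529, -0.3106, 0.3587]
tool_rot: [0.456, 0.89, -0.0, -0.0]
ft_force: [0.5, 0.1, 0.1]
grip_width: 0.401
```

Request:
drive_tool(
  steps=[
    [255, 0, 0, 0, 0, 0, 0],
    [255, 0, 0, 0, 0, 0, 0],
    [255, 0, 0, 0, 0, 0, 0],
    [255, 0, 0, 0, 0, 0, 0],
    [255, 0, 0, 0, 0, 0, 0],
  ],
)

```text
clock: 3.43
ee_pos: [0.529, -0.3107, 0.3587]
tool_rot: [0.456, 0.89, -0.0, -0.0]
ft_force: [-0.8, 0.0, 0.1]
grip_width: 0.212
```

Request:
drive_tool(
  steps=[
    [255, 0, 0, 0, 0, 0, 0],
    [255, 0, 0, 0, 0, 0, 0],
  ],
)

```text
clock: 3.6
ee_pos: [0.529, -0.3107, 0.3586]
tool_rot: [0.456, 0.89, -0.0, -0.0]
ft_force: [-0.6, -0.6, 1.0]
grip_width: 0.212
```

Request:
drive_tool(
  steps=[
    [255, 0, 0, 0, 0, 0, 0.05],
    [255, 0, 0, 0, 0, 0, 0.05],
    [255, 0, 0, 0, 0, 0, 0.07],
    [255, 0, 0, 0, 0, 0, 0.07],
    [255, 0, 0, 0, 0, 0, 0.07],
  ],
)

```text
clock: 4.02
ee_pos: [0.529, -0.3106, 0.3587]
tool_rot: [0.312, 0.95, 0.0, 0.0]
ft_force: [0.6, 0.3, 0.1]
grip_width: 0.214
```

Request:
drive_tool(
  steps=[
    [255, 0, 0, 0, 0, 0, 0.07],
    [255, 0, 0, 0, 0, 0, 0.07],
    [255, 0, 0, 0, 0, 0, 0.07],
    [255, 0, 0, 0, 0, 0, 0.07],
    [255, 0, 0, 0, 0, 0, 0.06],
  ],
)

```text
clock: 4.43
ee_pos: [0.529, -0.3106, 0.3586]
tool_rot: [0.147, 0.989, 0.0, 0.0]
ft_force: [0.3, -0.0, 0.1]
grip_width: 0.211
```

Request:
drive_tool(
  steps=[
    [255, 0, 0, 0, 0, 0, 0.03],
    [255, 0, 0, 0, 0, 0, 0.03],
    [255, 0, 0, 0, 0, 0, 0],
    [255, 0, 0, 0, 0, 0, 0],
  ],
)

```text
clock: 4.77
ee_pos: [0.529, -0.3106, 0.3586]
tool_rot: [0.119, 0.993, 0.0, 0.0]
ft_force: [0.3, -0.9, -0.5]
grip_width: 0.21
```

Run:
```python
from h import *
s=arm.state();print({k:s[k] for k in('joints','ee_pos','tool_rot','ft_force','torque','grip_width')})
t=cams.get_image('top');crop(t,300,100,390,220,5,'d')
s=cams.get_image('side');crop(s,240,180,370,300,5,'e')
```

```text
{'joints': array([-0.5906,  0.4788,  1.3831,  0.0001,  1.2796, -1.9228]), 'ee_pos': array([ 0.529 , -0.3106,  0.3586]), 'tool_rot': array([0.119 , 0.9929, 0.    , 0.0001]), 'ft_force': array([ 0.2761, -0.8565, -0.4774]), 'torque': array([ 0.0412, -0.1772,  0.1163]), 'grip_width': 0.2096055259868766}
```

Request:
drive_tool(
  steps=[
    [255, 0, 0, 0, 0, 0, 0.02],
    [255, 0, 0, 0, 0, 0, 0.02],
    [255, 0, 0, 0, 0, 0, 0],
  ],
)

```text
clock: 5.12
ee_pos: [0.529, -0.3107, 0.3586]
tool_rot: [0.098, 0.995, 0.0, 0.0]
ft_force: [-0.1, 0.0, -0.3]
grip_width: 0.211
```

Run:
```python
from h import *
s=arm.state();print(s['torque'],s['ft_force'],np.degrees(2*np.arctan2(s['tool_rot'][1],s['tool_rot'][0]))-180)
```

```text
[ 0.039 -0.136 -0.061] [-0.1281  0.0238 -0.2993] -11.236208944797255
```

Request:
drive_tool(
  steps=[
    [255, 0, 0, 0, 0, 0, 0.02],
    [255, 0, 0, 0, 0, 0, 0.02],
    [255, 0, 0, 0, 0, 0, 0],
  ],
)

```text
clock: 5.37
ee_pos: [0.529, -0.3107, 0.3587]
tool_rot: [0.078, 0.997, -0.0, 0.0]
ft_force: [-1.0, -0.4, 0.5]
grip_width: 0.21
```

Run:
```python
from h import *
s=arm.state();print(s['torque'],s['ft_force'],np.degrees(2*np.arctan2(s['tool_rot'][1],s['tool_rot'][0]))-180)
```

```text
[-0.0014 -0.0902 -0.1314] [-1.0341 -0.3654  0.5034] -8.938524141866509
```

Request:
drive_tool(
  steps=[
    [255, 0, 0, 0, 0, 0, 0.02],
    [255, 0, 0, 0, 0, 0, 0],
  ],
)

```text
clock: 5.53
ee_pos: [0.5289, -0.3107, 0.3587]
tool_rot: [0.068, 0.998, -0.0, -0.0]
ft_force: [-0.4, -1.0, 0.4]
grip_width: 0.213
```

Run:
```python
from h import *
s=arm.state();print(s['torque'],s['ft_force'],np.degrees(2*np.arctan2(s['tool_rot'][1],s['tool_rot'][0]))-180)
```

```text
[-0.0185 -0.078  -0.4032] [-0.4083 -1.0191  0.3717] -7.821393464687873
```

Request:
drive_tool(
  steps=[
    [255, 0, 0, 0, 0, 0, 0.02],
    [255, 0, 0, 0, 0, 0, 0],
  ],
)

```text
clock: 5.7
ee_pos: [0.529, -0.3107, 0.3587]
tool_rot: [0.058, 0.998, -0.0, 0.0]
ft_force: [-0.6, -1.0, 0.6]
grip_width: 0.215
```

Run:
```python
from h import *
s=arm.state();print(s['torque'],s['ft_force'],np.degrees(2*np.arctan2(s['tool_rot'][1],s['tool_rot'][0]))-180)
```

```text
[-0.1393 -0.0379 -0.4451] [-0.5804 -1.015   0.5821] -6.671051252175914
```

The stop shows at about −8.5°, so the slot centre is at about −11.4°, which agrees with the camera. Backing off 3° and lifting.

Request:
drive_tool(
  steps=[
    [255, 0, 0, 0, 0, 0, -0.03],
    [255, 0, 0, 0, 0, 0, -0.026],
    [255, 0, 0, 0, 0, 0, 0],
    [255, 0, 0, 2, 0, 0, 0],
    [255, 0, 0, 2, 0, 0, 0],
  ],
  squeeze=25,
)

```text
clock: 6.12
ee_pos: [0.529, -0.3106, 0.3622]
tool_rot: [0.086, 0.996, 0.0, -0.001]
ft_force: [-1.0, 0.0, -2.9]
grip_width: 0.21
```

Request:
drive_tool(
  steps=[
    [255, 0, 0, 2, 0, 0, 0],
    [255, 0, 0, 2, 0, 0, 0],
    [255, 0, 0, 0, 0, 0, 0],
  ],
)

```text
clock: 6.37
ee_pos: [0.529, -0.3106, 0.367]
tool_rot: [0.087, 0.996, -0.0, 0.0]
ft_force: [0.0, -0.3, -4.1]
grip_width: 0.212
```

Request:
drive_tool(
  steps=[
    [255, 0, 0, 4, 0, 0, 0],
    [255, 0, 0, 6, 0, 0, 0],
    [255, 0, 0, 8, 0, 0, 0],
    [255, 0, 0, 10, 0, 0, 0],
    [255, 0, 0, 12, 0, 0, 0],
  ],
)

```text
clock: 6.78
ee_pos: [0.529, -0.3106, 0.4077]
tool_rot: [0.087, 0.996, 0.0, -0.0]
ft_force: [0.4, 0.3, -4.5]
grip_width: 0.208
```

Request:
drive_tool(
  steps=[
    [255, 0, 0, 15, 0, 0, 0],
    [255, 0, 0, 15, 0, 0, 0],
    [255, 0, 0, 15, 0, 0, 0],
    [255, 0, 0, 10, 0, 0, 0],
    [255, 0, 0, 0, 0, 0, 0],
  ],
)

```text
clock: 7.2
ee_pos: [0.5288, -0.3105, 0.4648]
tool_rot: [0.087, 0.996, -0.001, 0.002]
ft_force: [-0.2, 0.5, -3.3]
grip_width: 0.204
```

Run:
```python
from h import *
s=cams.get_image('side');crop(s,220,150,370,300,4,'e')
print(arm.state()['clock'])
```

```text
7.25
```

View pics/e.png

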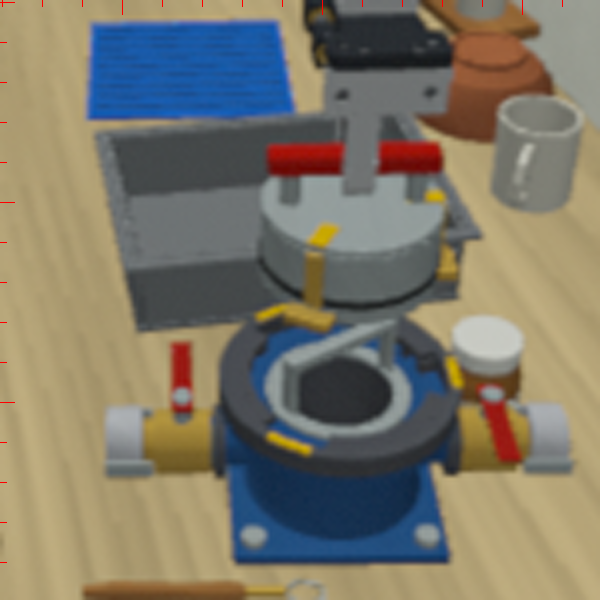

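The lid hangs level and free of the ring. The basket handle shows from crop (290,368) to (393,328). Carrying the lid to the mat.

Request:
drive_tool(
  steps=[
    [255, 2, 12, 0, 0, 0, 0],
    [255, 2, 22, 0, 0, 0, 0],
    [255, 2, 32, 0, 0, 0, 0],
    [255, 2, 32, 0, 0, 0, 0],
    [255, 2, 32, 0, 0, 0, 0],
  ],
)

```text
clock: 7.67
ee_pos: [0.5388, -0.1788, 0.4605]
tool_rot: [0.087, 0.996, 0.0, -0.001]
ft_force: [0.4, 0.0, -3.7]
grip_width: 0.209
```

Request:
drive_tool(
  steps=[
    [255, 2, 32, 0, 0, 0, 0],
    [255, 2, 32, 0, 0, 0, 0],
    [255, 2, 32, 0, 0, 0, 0],
    [255, 2, 32, 0, 0, 0, 0],
    [255, 2, 32, 0, 0, 0, 0],
  ],
)

```text
clock: 8.08
ee_pos: [0.5486, -0.0185, 0.4608]
tool_rot: [0.087, 0.996, 0.0, -0.001]
ft_force: [0.4, -0.0, -3.7]
grip_width: 0.211
```

Request:
drive_tool(
  steps=[
    [255, 2, 32, 0, 0, 0, 0],
    [255, 2, 32, 0, 0, 0, 0],
    [255, 2, 32, 0, 0, 0, 0],
    [255, 2, 32, 0, 0, 0, 0],
    [255, 2, 32, 0, 0, 0, 0],
  ],
)

```text
clock: 8.5
ee_pos: [0.5585, 0.1415, 0.4607]
tool_rot: [0.087, 0.996, -0.0, -0.001]
ft_force: [0.5, -0.8, -4.6]
grip_width: 0.21
```

Request:
drive_tool(
  steps=[
    [255, 2, 32, 0, 0, 0, 0],
    [255, 2, 32, 0, 0, 0, 0],
    [255, 2, 32, 0, 0, 0, 0],
    [255, 2, 32, 0, 0, 0, 0],
    [255, 2, 32, 0, 0, 0, 0],
  ],
)

```text
clock: 8.92
ee_pos: [0.5684, 0.3015, 0.4605]
tool_rot: [0.087, 0.996, -0.0, -0.001]
ft_force: [0.7, 0.4, -3.7]
grip_width: 0.209
```

Request:
drive_tool(
  steps=[
    [255, 0, 18, 0, 0, 0, 0],
    [255, 0, 10, 0, 0, 0, 0],
    [255, 0, 0, 0, 0, 0, 0],
    [255, 0, 0, 0, 0, 0, 0],
  ],
)

```text
clock: 9.25
ee_pos: [0.5689, 0.3271, 0.461]
tool_rot: [0.087, 0.996, -0.0, -0.0]
ft_force: [0.3, -1.1, -3.1]
grip_width: 0.21
```

Run:
```python
from h import *
t=cams.get_image('top');crop(t,310,110,385,200,6,'f')
s=cams.get_image('side');crop(s,265,215,345,285,6,'g')
a=cv2.imread('pics/f.png');b=cv2.imread('pics/g.png')
c=np.zeros((540,800,3),np.uint8);a=cv2.resize(a,None,fx=5/6,fy=5/6);b=cv2.resize(b,None,fx=5/6,fy=5/6)
c[:a.shape[0],:a.shape[1]]=a;c[:b.shape[0],a.shape[1]:a.shape[1]+b.shape[1]]=b;print(a.shape,b.shape)
cv2.imwrite('pics/fg.png',c)
```

```text
(450, 375, 3) (350, 400, 3)
```

View pics/fg.png

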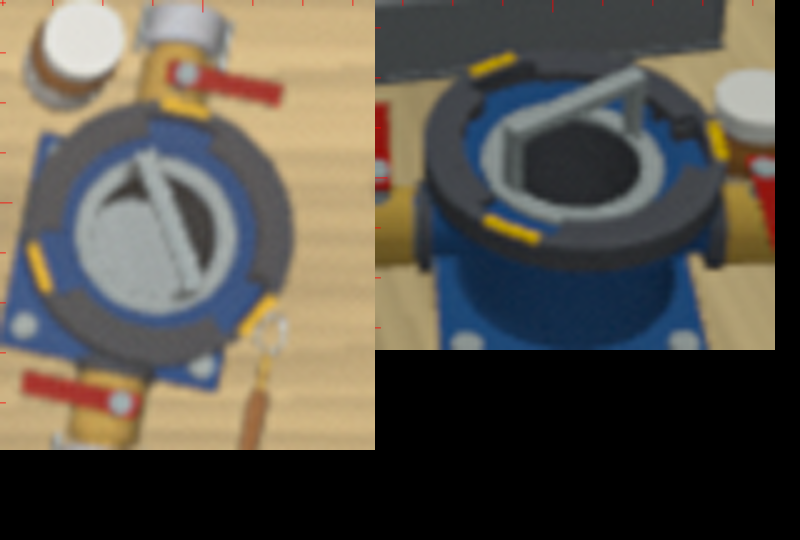

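Run:
```python
from h import *
t=cams.get_image('top');s=cams.get_image('side')
A=lambda x,y:(310+x/5-.5,110+y/5-.5)
B=lambda x,y:(265+(x-375)/5-.5,215+y/5-.5)
for z,d,F,p,q in((.140,t,A,(147,157),(190,288)),(.140,s,B,(512,130),(637,76))):
    a=px2w(d,*F(*p),z);b=px2w(d,*F(*q),z);e=a-b if d is t else b-a
    print(a,b,(a+b)/2,np.linalg.norm(e),np.degrees(np.arctan2(e[1],e[0])))
```

```text
[ 0.569  -0.2963  0.14  ] [ 0.4886 -0.3219  0.14  ] [ 0.5288 -0.3091  0.14  ] 0.0843617164305407 17.638663696053563
[ 0.4875 -0.3284  0.14  ] [ 0.5676 -0.2989  0.14  ] [ 0.5276 -0.3136  0.14  ] 0.08538811131296706 20.20034323533962
```

Request:
drive_tool(
  steps=[
    [255, 0, 0, -10, 0, 0, 0],
    [255, 0, 0, -18, 0, 0, 0],
    [255, 0, 0, -18, 0, 0, 0],
    [255, 0, 0, -18, 0, 0, 0],
    [255, 0, 0, -18, 0, 0, 0],
  ],
)

```text
clock: 9.87
ee_pos: [0.5689, 0.3267, 0.3781]
tool_rot: [0.087, 0.996, -0.0, -0.0]
ft_force: [-0.2, 0.1, -4.4]
grip_width: 0.207
```

Request:
drive_tool(
  steps=[
    [255, 0, 0, -18, 0, 0, 0],
    [255, 0, 0, -18, 0, 0, 0],
    [255, 0, 0, -18, 0, 0, 0],
    [255, 0, 0, -14, 0, 0, 0],
    [255, 0, 0, -10, 0, 0, 0],
  ],
)

```text
clock: 10.28
ee_pos: [0.5688, 0.3267, 0.2994]
tool_rot: [0.087, 0.996, -0.001, -0.001]
ft_force: [0.9, 0.6, -3.7]
grip_width: 0.206
```

Request:
drive_tool(
  steps=[
    [255, 0, 0, -8, 0, 0, 0],
    [255, 0, 0, -6, 0, 0, 0],
    [255, 0, 0, -4, 0, 0, 0],
    [255, 0, 0, -2, 0, 0, 0],
    [255, 0, 0, 0, 0, 0, 0],
  ],
)

```text
clock: 10.7
ee_pos: [0.569, 0.3274, 0.2817]
tool_rot: [0.087, 0.996, 0.0, 0.0]
ft_force: [0.1, 0.9, -4.5]
grip_width: 0.211
```

Request:
drive_tool(
  steps=[
    [255, 0, 0, -2, 0, 0, 0],
    [255, 0, 0, -2, 0, 0, 0],
    [255, 0, 0, -2, 0, 0, 0],
    [255, 0, 0, -1, 0, 0, 0],
    [255, 0, 0, -1, 0, 0, 0],
  ],
)

```text
clock: 11.12
ee_pos: [0.569, 0.3273, 0.2735]
tool_rot: [0.087, 0.996, -0.0, -0.0]
ft_force: [-0.1, -0.1, -4.2]
grip_width: 0.211
```

Request:
drive_tool(
  steps=[
    [255, 0, 0, -1, 0, 0, 0],
    [255, 0, 0, -1, 0, 0, 0],
    [255, 0, 0, 0, 0, 0, 0],
  ],
)

```text
clock: 11.37
ee_pos: [0.569, 0.3273, 0.2714]
tool_rot: [0.087, 0.996, -0.0, -0.0]
ft_force: [0.0, 0.0, -4.9]
grip_width: 0.213
```

Request:
drive_tool(
  steps=[
    [255, 0, 0, -0.5, 0, 0, 0],
    [255, 0, 0, -0.5, 0, 0, 0],
    [255, 0, 0, 0, 0, 0, 0],
  ],
)

```text
clock: 11.62
ee_pos: [0.569, 0.3274, 0.2707]
tool_rot: [0.087, 0.996, 0.0, 0.0]
ft_force: [0.5, -0.5, -4.1]
grip_width: 0.211
```

Request:
drive_tool(
  steps=[
    [255, 0, 0, -0.5, 0, 0, 0],
    [255, 0, 0, -0.5, 0, 0, 0],
    [255, 0, 0, 0, 0, 0, 0],
  ],
)

```text
clock: 11.87
ee_pos: [0.569, 0.3274, 0.2707]
tool_rot: [0.087, 0.996, 0.0, 0.0]
ft_force: [-4.2, -2.7, 5.3]
grip_width: 0.209
```

Contact with the mat is at z = 0.2707, as computed. Releasing.

Request:
drive_tool(
  steps=[
    [190, 0, 0, 0, 0, 0, 0],
    [180, 0, 0, 0, 0, 0, 0],
    [150, 0, 0, 0, 0, 0, 0],
    [100, 0, 0, 0, 0, 0, 0],
    [60, 0, 0, 0, 0, 0, 0],
  ],
)

```text
clock: 12.28
ee_pos: [0.569, 0.3274, 0.2696]
tool_rot: [0.087, 0.996, 0.0, 0.0]
ft_force: [-0.1, -0.7, -0.2]
grip_width: 0.469
```

Request:
drive_tool(
  steps=[
    [60, 0, 0, 0, 0, 0, 0],
    [60, 0, 0, 0, 0, 0, 0],
    [60, 0, 0, 5, 0, 0, 0],
    [60, 0, 0, 15, 0, 0, 0],
    [60, 0, 0, 20, 0, 0, 0],
  ],
)

```text
clock: 12.7
ee_pos: [0.5688, 0.3273, 0.309]
tool_rot: [0.087, 0.996, -0.001, -0.001]
ft_force: [-0.1, -0.7, 0.4]
grip_width: 0.76
```

Request:
drive_tool(
  steps=[
    [60, 0, 0, 25, 0, 0, 0],
    [60, 0, 0, 25, 0, 0, 0],
    [60, 0, 0, 25, 0, 0, 0],
    [60, 0, 0, 15, 0, 0, 0],
    [60, 0, 0, 0, 0, 0, 0],
  ],
)

```text
clock: 13.12
ee_pos: [0.5689, 0.3273, 0.404]
tool_rot: [0.087, 0.996, 0.002, 0.003]
ft_force: [0.0, 0.0, 0.9]
grip_width: 0.763
```

Request:
drive_tool(
  steps=[
    [60, -1.8, -15, 0, 0, 0, -0.12],
    [60, -1.8, -25, 0, 0, 0, -0.12],
    [60, -1.8, -32, 0, 0, 0, -0.12],
    [60, -1.8, -32, 0, 0, 0, -0.12],
    [60, -1.8, -32, 0, 0, 0, -0.12],
  ],
)

```text
clock: 13.53
ee_pos: [0.5595, 0.1901, 0.3986]
tool_rot: [0.38, 0.925, -0.0, -0.0]
ft_force: [0.8, -0.2, -0.4]
grip_width: 0.764
```

Request:
drive_tool(
  steps=[
    [60, -1.8, -32, 0, 0, 0, -0.12],
    [60, -1.8, -32, 0, 0, 0, -0.12],
    [60, -1.8, -32, 0, 0, 0, -0.12],
    [60, -1.8, -32, 0, 0, 0, -0.12],
    [60, -1.8, -32, 0, 0, 0, -0.12],
  ],
)

```text
clock: 13.95
ee_pos: [0.5505, 0.0299, 0.3988]
tool_rot: [0.636, 0.771, -0.0, -0.0]
ft_force: [0.2, 0.3, -0.8]
grip_width: 0.767
```

Request:
drive_tool(
  steps=[
    [60, -1.8, -32, 0, 0, 0, -0.12],
    [60, -1.8, -32, 0, 0, 0, -0.12],
    [60, -1.8, -32, 0, 0, 0, -0.12],
    [60, -1.8, -32, 0, 0, 0, -0.12],
    [60, -1.8, -32, 0, 0, 0, -0.12],
  ],
)

```text
clock: 14.37
ee_pos: [0.5415, -0.1302, 0.3988]
tool_rot: [0.836, 0.549, -0.0, -0.0]
ft_force: [0.4, 1.3, -0.3]
grip_width: 0.763
```

Request:
drive_tool(
  steps=[
    [60, -1.8, -32, 0, 0, 0, -0.12],
    [60, -1.8, -32, 0, 0, 0, -0.12],
    [60, -1.8, -32, 0, 0, 0, -0.12],
    [60, -1.8, -32, 0, 0, 0, -0.12],
    [60, -1.8, -32, 0, 0, 0, -0.12],
  ],
)

```text
clock: 14.78
ee_pos: [0.5326, -0.2902, 0.3987]
tool_rot: [0.961, 0.277, -0.0, -0.0]
ft_force: [0.6, 0.0, 0.3]
grip_width: 0.766
```

Request:
drive_tool(
  steps=[
    [60, -1.8, -14, 0, 0, 0, -0.12],
    [60, -1.8, -8, 0, 0, 0, -0.12],
    [60, 0, 0, 0, 0, 0, 0],
    [60, 0, 0, 0, 0, 0, 0],
  ],
)

```text
clock: 15.12
ee_pos: [0.5293, -0.3107, 0.3988]
tool_rot: [0.986, 0.165, -0.0, -0.0]
ft_force: [0.3, 0.8, -0.4]
grip_width: 0.764
```

Run:
```python
from h import *
q=arm.state();print(q['joints'],q['ee_pos'],np.degrees(2*np.arctan2(q['tool_rot'][1],q['tool_rot'][0]))-90)
s=cams.get_image('side');crop(s,230,130,370,280,4,'i')
```

```text
[-0.5905  0.4477  1.3333  0.0001  1.3618  0.6494] [ 0.5293 -0.3107  0.3988] -71.03948996876909
```

View pics/i.png

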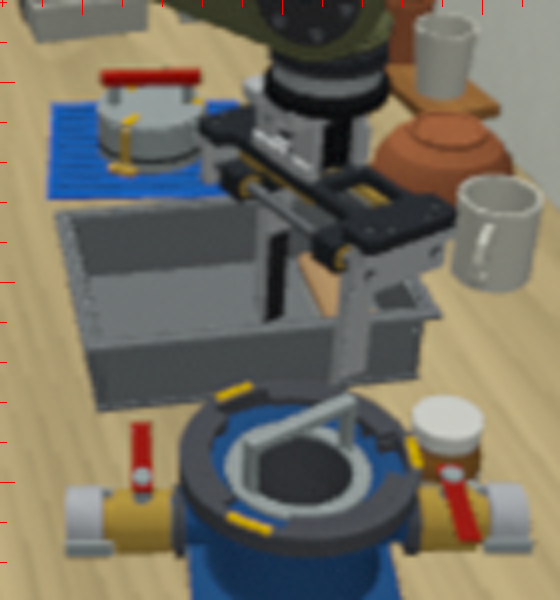

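The lid stands upright on the mat. The fingers, with tips at crop (272,318) and (350,380), straddle the basket handle. Descending 83 mm.

Request:
drive_tool(
  steps=[
    [60, 0, 0, -16, 0, 0, 0],
    [60, 0, 0, -18, 0, 0, 0],
    [60, 0, 0, -18, 0, 0, 0],
    [60, 0, 0, -14, 0, 0, 0],
    [60, 0, 0, -10, 0, 0, 0],
  ],
)

```text
clock: 15.58
ee_pos: [0.5295, -0.3095, 0.3221]
tool_rot: [0.986, 0.165, -0.001, -0.001]
ft_force: [-0.1, 0.7, -0.1]
grip_width: 0.764
```

Request:
drive_tool(
  steps=[
    [60, 0, 0, -5, 0, 0, 0],
    [60, 0, 0, -2, 0, 0, 0],
    [200, 0, 0, 0, 0, 0, 0],
    [230, 0, 0, 0, 0, 0, 0],
    [255, 0, 0, 0, 0, 0, 0],
  ],
  squeeze=15,
)

```text
clock: 16.0
ee_pos: [0.5295, -0.3107, 0.3175]
tool_rot: [0.987, 0.163, 0.0, 0.0]
ft_force: [-0.6, 0.4, 0.9]
grip_width: 0.59
```

Request:
drive_tool(
  steps=[
    [255, 0, 0, 0, 0, 0, 0],
    [255, 0, 0, 0, 0, 0, 0],
    [255, 0, 0, 0, 0, 0, 0],
    [255, 0, 0, 0, 0, 0, 0],
    [255, 0, 0, 0, 0, 0, 0],
  ],
)

```text
clock: 16.42
ee_pos: [0.5294, -0.3107, 0.3167]
tool_rot: [0.987, 0.163, 0.0, -0.0]
ft_force: [-0.1, 0.1, -0.2]
grip_width: 0.236
```

Request:
drive_tool(
  steps=[
    [255, 0, 0, 0, 0, 0, 0],
    [255, 0, 0, 0, 0, 0, 0],
    [255, 0, 0, 0, 0, 0, 0],
    [255, 0, 0, 0, 0, 0, 0],
    [255, 0, 0, 0, 0, 0, 0],
  ],
  squeeze=25,
)

```text
clock: 16.83
ee_pos: [0.5294, -0.3106, 0.3167]
tool_rot: [0.987, 0.163, 0.0, -0.0]
ft_force: [-0.3, -0.7, 0.1]
grip_width: 0.127
```

Request:
drive_tool(
  steps=[
    [255, 0, 0, 3, 0, 0, 0],
    [255, 0, 0, 4, 0, 0, 0],
    [255, 0, 0, 5, 0, 0, 0],
    [255, 0, 0, 5, 0, 0, 0],
    [255, 0, 0, 5, 0, 0, 0],
  ],
)

```text
clock: 17.25
ee_pos: [0.5294, -0.3106, 0.3392]
tool_rot: [0.987, 0.163, 0.0, 0.0]
ft_force: [0.2, 0.2, -5.3]
grip_width: 0.122
```

Request:
drive_tool(
  steps=[
    [255, 0, 0, 8, 0, 0, 0],
    [255, 0, 0, 8, 0, 0, 0],
    [255, 0, 0, 8, 0, 0, 0],
    [255, 0, 0, 8, 0, 0, 0],
    [255, 0, 0, 8, 0, 0, 0],
  ],
)

```text
clock: 17.67
ee_pos: [0.5294, -0.3106, 0.3797]
tool_rot: [0.987, 0.163, 0.0, 0.0]
ft_force: [-0.4, 1.0, -5.0]
grip_width: 0.122
```

Request:
drive_tool(
  steps=[
    [255, 0, 0, 10, 0, 0, 0],
    [255, 0, 0, 10, 0, 0, 0],
    [255, 0, 0, 10, 0, 0, 0],
    [255, 0, 0, 10, 0, 0, 0],
    [255, 0, 0, 10, 0, 0, 0],
  ],
)

```text
clock: 18.08
ee_pos: [0.5294, -0.3106, 0.4298]
tool_rot: [0.987, 0.163, 0.0, 0.0]
ft_force: [-0.5, -0.0, -5.5]
grip_width: 0.122
```

Request:
drive_tool(
  steps=[
    [255, 0, 0, 10, 0, 0, 0],
    [255, 0, 0, 8, 0, 0, 0],
    [255, 0, 0, 0, 0, 0, 0],
  ],
)

```text
clock: 18.33
ee_pos: [0.5294, -0.3106, 0.4488]
tool_rot: [0.987, 0.163, 0.001, 0.001]
ft_force: [0.1, -0.7, -5.0]
grip_width: 0.122
```

Request:
drive_tool(
  steps=[
    [255, 0, 10, 0, 0, 0, 0],
    [255, 0, 18, 0, 0, 0, 0],
    [255, 0, 26, 0, 0, 0, 0],
    [255, 0, 30, 0, 0, 0, 0],
    [255, 0, 30, 0, 0, 0, 0],
  ],
)

```text
clock: 18.75
ee_pos: [0.529, -0.195, 0.4457]
tool_rot: [0.987, 0.163, -0.001, -0.0]
ft_force: [0.6, 0.1, -4.7]
grip_width: 0.124
```

Request:
drive_tool(
  steps=[
    [255, 0, 30, 0, 0, 0, 0],
    [255, 0, 30, 0, 0, 0, 0],
    [255, 0, 30, 0, 0, 0, 0],
    [255, 0, 30, 0, 0, 0, 0],
    [255, 0, 24, 0, 0, 0, 0],
  ],
)

```text
clock: 19.17
ee_pos: [0.5288, -0.0501, 0.446]
tool_rot: [0.987, 0.164, -0.0, -0.0]
ft_force: [0.5, -1.3, -5.2]
grip_width: 0.121
```

Request:
drive_tool(
  steps=[
    [255, 0, 18, 0, 0, 0, 0],
    [255, 0, 10, 0, 0, 0, 0],
    [255, 0, 5, 0, 0, 0, 0],
    [255, 0, 0, 0, 0, 0, 0],
    [255, 0, 0, 0, 0, 0, 0],
  ],
)

```text
clock: 19.58
ee_pos: [0.5294, -0.0201, 0.4464]
tool_rot: [0.987, 0.163, -0.0, 0.0]
ft_force: [0.7, -0.2, -4.8]
grip_width: 0.124
```

Run:
```python
from h import *
print(arm.state()['ee_pos'])
s=cams.get_image('side');crop(s,225,105,365,240,4,'j')
for p in[(.53,-.02,.148),(.53,-.02,.006)]:print(w2px(s,p))
```

```text
[ 0.5294 -0.0201  0.4464]
[278.7683 178.6925]
[278.0194 212.7384]
```

View pics/j.png

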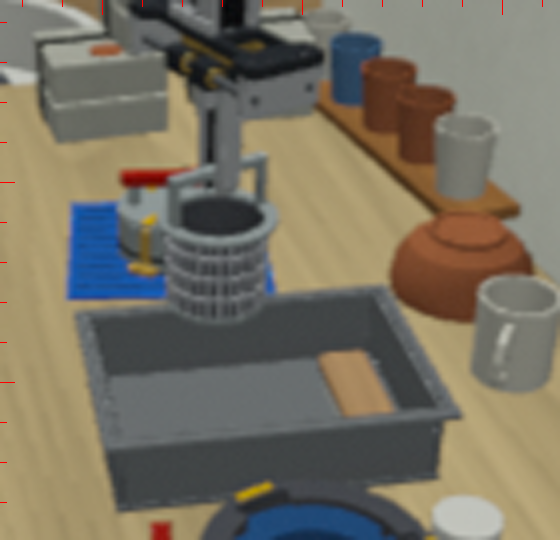

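The basket hangs upright with its bottom at crop (216,305), over the free part of the tub. The brush is at (355,380). Lowering.

Request:
drive_tool(
  steps=[
    [255, 0, 0, -10, 0, 0, 0],
    [255, 0, 0, -16, 0, 0, 0],
    [255, 0, 0, -18, 0, 0, 0],
    [255, 0, 0, -18, 0, 0, 0],
    [255, 0, 0, -18, 0, 0, 0],
  ],
)

```text
clock: 20.05
ee_pos: [0.5292, -0.0204, 0.365]
tool_rot: [0.987, 0.163, -0.0, -0.0]
ft_force: [0.9, 0.9, -5.2]
grip_width: 0.126
```

Request:
drive_tool(
  steps=[
    [255, 0, 0, -16, 0, 0, 0],
    [255, 0, 0, -12, 0, 0, 0],
    [255, 0, 0, -10, 0, 0, 0],
    [255, 0, 0, -6, 0, 0, 0],
    [255, 0, 0, -4, 0, 0, 0],
  ],
)

```text
clock: 20.47
ee_pos: [0.5293, -0.02, 0.3178]
tool_rot: [0.987, 0.163, -0.0, -0.0]
ft_force: [-0.7, 0.0, -4.8]
grip_width: 0.125
```

Request:
drive_tool(
  steps=[
    [255, 0, 0, -2, 0, 0, 0],
    [255, 0, 0, -2, 0, 0, 0],
    [255, 0, 0, -1, 0, 0, 0],
    [255, 0, 0, -1, 0, 0, 0],
    [255, 0, 0, 0, 0, 0, 0],
  ],
)

```text
clock: 20.88
ee_pos: [0.5294, -0.0196, 0.3128]
tool_rot: [0.987, 0.163, 0.0, 0.0]
ft_force: [-0.8, -0.2, -6.2]
grip_width: 0.123
```

Request:
drive_tool(
  steps=[
    [255, 0, 0, -1, 0, 0, 0],
    [255, 0, 0, -1, 0, 0, 0],
    [255, 0, 0, -1, 0, 0, 0],
    [255, 0, 0, -1, 0, 0, 0],
    [255, 0, 0, 0, 0, 0, 0],
  ],
)

```text
clock: 21.3
ee_pos: [0.5294, -0.0196, 0.3084]
tool_rot: [0.987, 0.163, -0.0, -0.0]
ft_force: [0.5, -0.2, -4.9]
grip_width: 0.126
```

Request:
drive_tool(
  steps=[
    [255, 0, 0, -0.7, 0, 0, 0],
    [255, 0, 0, -0.7, 0, 0, 0],
    [255, 0, 0, 0, 0, 0, 0],
  ],
)

```text
clock: 21.55
ee_pos: [0.5294, -0.0196, 0.3071]
tool_rot: [0.987, 0.163, -0.0, -0.0]
ft_force: [-0.6, 0.9, -5.2]
grip_width: 0.124
```

Request:
drive_tool(
  steps=[
    [255, 0, 0, -0.7, 0, 0, 0],
    [255, 0, 0, 0, 0, 0, 0],
  ],
)

```text
clock: 21.72
ee_pos: [0.5295, -0.0197, 0.3066]
tool_rot: [0.987, 0.163, 0.0, 0.0]
ft_force: [1.3, -0.0, -3.4]
grip_width: 0.124
```

Request:
drive_tool(
  steps=[
    [255, 0, 0, -0.6, 0, 0, 0],
    [255, 0, 0, 0, 0, 0, 0],
  ],
)

```text
clock: 21.88
ee_pos: [0.5295, -0.0196, 0.3066]
tool_rot: [0.987, 0.163, 0.0, 0.0]
ft_force: [-2.6, -0.0, 4.2]
grip_width: 0.126
```

Contact made. Releasing to a moderate opening and rising.

Request:
drive_tool(
  steps=[
    [215, 0, 0, 0, 0, 0, 0],
    [200, 0, 0, 0, 0, 0, 0],
    [160, 0, 0, 0, 0, 0, 0],
    [110, 0, 0, 0, 0, 0, 0],
    [90, 0, 0, 0, 0, 0, 0],
  ],
)

```text
clock: 22.3
ee_pos: [0.5294, -0.0197, 0.3059]
tool_rot: [0.987, 0.163, 0.0, -0.0]
ft_force: [-1.1, -0.3, -0.6]
grip_width: 0.391
```

Request:
drive_tool(
  steps=[
    [90, 0, 0, 0, 0, 0, 0],
    [90, 0, 0, 5, 0, 0, 0],
    [90, 0, 0, 15, 0, 0, 0],
    [90, 0, 0, 25, 0, 0, 0],
    [90, 0, 0, 30, 0, 0, 0],
  ],
)

```text
clock: 22.72
ee_pos: [0.5292, -0.0196, 0.381]
tool_rot: [0.987, 0.163, -0.001, -0.0]
ft_force: [0.9, -0.3, -1.0]
grip_width: 0.646
```

Request:
drive_tool(
  steps=[
    [90, 0, 0, 30, 0, 0, 0],
    [90, 0, -20, 25, 0, 0, 0],
    [90, 0, -30, 0, 0, 0, 0],
    [90, 0, -30, 0, 0, 0, 0],
    [90, 0, -30, 0, 0, 0, 0],
  ],
)

```text
clock: 23.13
ee_pos: [0.5291, -0.1307, 0.4369]
tool_rot: [0.987, 0.164, 0.001, 0.0]
ft_force: [0.3, -0.7, -0.6]
grip_width: 0.648
```

Request:
drive_tool(
  steps=[
    [90, 0, -30, 0, 0, 0, 0],
    [90, 0, -30, 0, 0, 0, 0],
    [90, 0, -20, 0, 0, 0, 0],
    [90, 0, -10, 0, 0, 0, 0],
    [90, 0, 0, 0, 0, 0, 0],
  ],
)

```text
clock: 23.55
ee_pos: [0.5292, -0.2211, 0.4359]
tool_rot: [0.987, 0.162, -0.0, -0.0]
ft_force: [0.3, 0.3, 0.1]
grip_width: 0.647
```

Run:
```python
from h import *
t=cams.get_image('top');crop(t,100,90,290,200,4,'k')
s=cams.get_image('side');crop(s,225,130,365,235,4,'l')
a=cv2.imread('pics/k.png');b=cv2.imread('pics/l.png')
c=np.zeros((600,800,3),np.uint8);a=cv2.resize(a,None,fx=.7,fy=.7);b=cv2.resize(b,None,fx=.68,fy=.68)
c[:a.shape[0],:a.shape[1]]=a;c[a.shape[0]:a.shape[0]+b.shape[0],:b.shape[1]]=b;cv2.imwrite('pics/kl.png',c[:,:560])
```

View pics/kl.png

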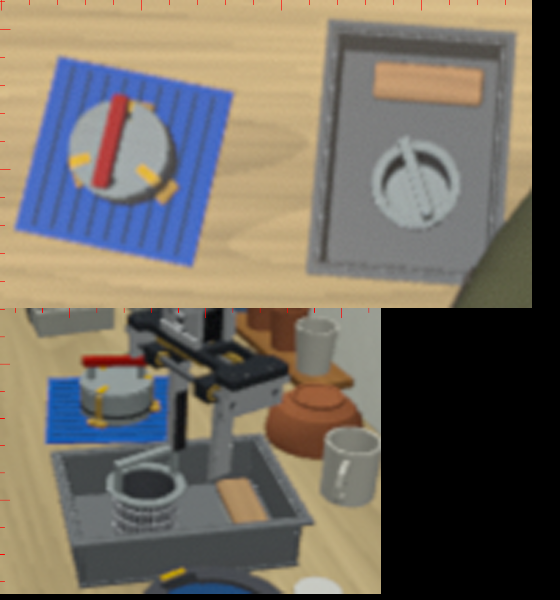

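The lid lies flat and wholly on the mat (crop 120,150). The basket stands upright on the tub floor (415,185), clear of the walls and the brush.

```bash
python3 -c "
from station import arm
print(arm.state()['clock']);print(arm.job_done())"
```

```text
23.65
the job is handed in; nothing more can be done
None
```

The job is done and handed in at 23.65 s on the robot's clock, well inside the 72 s limit.

- **Lid:** I turned it counter-clockwise to the stop, which I felt about 3° past the slot centres. Then I backed off 3° and lifted it free, with only its own weight showing on the wrist. It is set down right way up on the mat.
- **Basket:** I lifted it out by its handle with no sideways force above about 1 N and stood it upright on the tub floor.

Both touched down in steps of 0.5–0.7 mm, at the heights I had calculated. The force at contact was about 4 to 7 N.

In the last pictures, from both cameras, the lid lies flat and wholly on the mat. The basket stands clear of the tub walls and the brush, and the gripper is open and clear. The brush is where it was. The jar and the trimming tool were not in those last crops apart from the jar's edge, but the arm never came near them.

The two cameras disagreed by about 2.5° and 4 mm on the basket handle, which did not affect the grip. No check failed.

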